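# Zero the coffee mill's adjuster ring

### The arm

A 6-joint arm with a two-finger parallel gripper is mounted at the origin on the work surface. World frame = base frame: x ahead of the robot, y to its left, z up, the work surface at z = 0. Lengths are in m, angles in degrees, forces in N, time in s.
With the tool pointing down it reaches from about 0.4 to 0.825 m from the base axis. Payload 7 kg.
Tool frame: the origin (TCP) lies on the centre line of the jaws, within the pads' length; the fingertips stand 19 mm ahead of it and the grasp point (between the pads) is the TCP (r.tip_extent is the distance from the TCP to the fingertips, in m); z points along the fingers, y is the line along which they close (so a half turn about z gives the same grasp; the last joint's range is limited). The gripper opens to 88 mm and grips with 3 to 60 N. Pads are 19 mm wide; open, the fingers measure 130 mm over their backs; the gripper's body (78 mm by 193 mm) begins 47 mm behind the grasp point.
Start: joints at [91.794, 20.546, 0.682, 0, -70.136, -16.507], TCP at [0.171, 0.653, 0.246] pointing down, gripper open.
Joint ranges: [-176.03, 176.03], [-82.01, 121.73], [-58.28, 71.71], [-173.87, 95.51], [-174.79, -0.11], [-173.66, 173.66]. Speed limits (degrees/s): [136.94, 136.94, 172.46, 180, 180, 180].

### API

Orientations are given as [roll, pitch, yaw] about the fixed x, y, z axes, in that order (R = Rz(yaw) Ry(pitch) Rx(roll)).
In Python, from plant import r gives the robot as it stands. The module is installed in compiled form; this text tells all that it offers.
- The arm moves only by the tool jog_arm, never from a script. Its argument "deltas" is a list that holds one entry, the list of rows, each a list of 5 numbers: the opening, from -1 (shut) to 1 (fully open), then the shift along the world's x, y, z in cm, then the turn about the world's z in rad. In form: [[[claw, dx, dy, dz, turn], ...]]. A call has 1 to 8 rows; each row shifts and turns the commanded pose from where the row before left it; what a row does not reach is not made up. A row lasts 1/8 s, in which the tool goes at most 62.5 mm and 10.7 degrees, less where a joint would pass 70% of its speed; a pose out of reach is approached as far as the arm can. A call with a gripper value outside its range is refused whole. The fingers move at their own pace and stop on an object; "force" is the grip in N (left out, the last holds). Time passes only in rows, so rows that do not move let the fingers close. It gives the time, the measured TCP pose, the force, the opening and the grip force at its end, in the units of the state.
- r.get_state(): the state, without advancing time (a new reading comes with each control period).
- r.capture(name): name is "side" or "top"; returns the picture (480x640x3 uint8, blue, green, red); there is no depth.
- r.camera_info(name): a dict with "fx", "fy", "cx", "cy" (pixels), "view" (4x4, takes a point from world to camera coordinates). Camera axes: x right, y up, looking along -z (the intrinsics and any distortion apply to the point x, -y, -z); pixel columns grow to the right and rows downward; lengths in m; the calibration is good to about 2 mm. A picture is of the moment at which its call begins. camera_info takes no time and is no camera call.
- r.close_job(): hands the job in; it is judged then, once.
The state is a dict: "time_s": time; "joints": joint angles; "qd": joint speeds; "joint_torque": joint torques, N m; "tcp_pos": TCP position; "eef_rot": TCP orientation; "contact_force": force on the tool from outside, world axes, zero at the start; "moment": the same for the moment, N m; "gripper_width": finger opening in m; "gripper_force": force on a finger pad.
Only numpy, scipy, OpenCV 4.12 (cv2) and the standard library are available. Lean on these libraries where they do the work, as an engineer would, in place of code of your own. Each camera call takes 0.05 s, during which the arm holds its last target. There are 200 camera calls.

### The job

Put the loose steel adjuster ring on the coffee mill's threaded spindle and screw it down gently, clockwise, until you feel it come up firm against the collar at the bottom. Then back it off a quarter turn to set the grind, and let go. Do not overtighten it, and leave the crockery and the other things where they are.

Things in the scene. Friction and masses are not known exactly. Their poses are not given: they have to be found in the camera images.
- mill: Coffee mill fixed to the table: dark wooden case 120 x 120 mm wide, 86 mm high, with a low brass dome (98 mm high) and an upright threaded steel spindle in the middle. Origin: centre of its underside, z up; the spindle is its z axis.
- thread_end (a point): On the spindle's axis, 123 mm above the mill's origin, axes as the mill's: upper end of the thread. Below it the 20 mm core carries a coarse right-hand two-start thread of rounded ridges, 28 mm over the crests, 16 mm of travel per turn (the two starts 8 mm apart), starting at the +x and -x sides. Ring and thread have about 0.4 mm of axial play.
- spindle_top (a point): Top of the spindle, on its axis, 136 mm above the mill's origin. From the thread end up to here it is a bare cone, tapering from 20 to 10 mm diameter, which guides the ring. Lowered with its +x or -x side about 25 degrees counter-clockwise of the mill's +x, the ring comes to rest on the thread with its underside about 112 mm above the mill's origin.
- collar: Dark steel collar, 42 mm diameter, round the foot of the spindle, fixed to the mill. Origin: centre of its upper face, on the spindle's axis, 102 to 106 mm above the mill's origin (it differs each time). The ring's underside bears on this face when screwed home. About 0.1 N m more turning moment than when running free is firm; 0.2 N m is too much.
- ring: Loose sixteen-sided steel ring, 52 mm across flats, 20 mm high, bore 31 mm, 0.1 to 0.21 kg, flat on the table, right way up. Origin: centre of its underside, z up. Four round lugs 3.5 mm thick point into the bore, to 10.6 mm from the axis: 6 mm above the underside at +x and -x, 10 mm at +y and -y. They ride in the thread.
- ring_top (a point): Centre of the ring's upper face, 20 mm above its origin. Turned clockwise seen from above the ring goes down 16 mm per turn; from first resting on the thread to the collar is half a turn to one and a quarter turns. It runs freely until it meets the collar; then the turning moment rises steeply. It stays where it is left.
- mug_a: Terracotta mug, 84 mm across, 100 mm high. Not part of the job. Origin: centre of its underside.
- mug_b: Blue mug, 84 mm across, 100 mm high. Not part of the job. Origin: centre of its underside.
- spoon: Brass spoon, 160 mm long, lying on the book. Not part of the job. Origin: centre of its underside.
- book: Green book, 200 x 140 x 30 mm, lying flat. Not part of the job. Origin: centre of its underside.
- crank: The mill's crank, taken off: dark bar 150 mm long with a wooden knob 41 mm high. Not part of the job. Origin: centre of its underside.
- sugar_bowl: Small glass bowl, 72 mm across, 50 mm high. Not part of the job. Origin: centre of its underside.
- cream_jug: Small black jug, 68 mm across, 60 mm high. Not part of the job. Origin: centre of its underside.

How it is judged (in metres and radians):
On the way, in this order (a step that is already met when the one before it is completed fails the run):
1. the ring is on the spindle, at the thread (horizontal distance between ring and collar below 0.004 m and z of ring in the frame of collar below 0.022 m and angle between ring's own z axis and vertical below 0.1 rad), for 0.1 s.
2. the ring is screwed home: it presses on the collar with more than 5 N (contact force between ring and collar above 5 N and horizontal distance between ring and collar below 0.003 m), for 0.15 s.
At the end, for the whole second after the job is handed in: After having been screwed home, the ring sits on the spindle's thread, level within 4 degrees and at rest, with its underside 1.4 to 5.4 mm above the collar (a quarter turn is 4 mm, less the play that is taken up first), released (z of ring in the frame of collar between 0.0014 and 0.0054 m and horizontal distance between ring and collar below 0.003 m and angle between ring's own z axis and vertical below 0.07 rad and linear speed of ring below 0.01 m/s); the robot touches nothing.
It fails at once if the ring is tightened or pressed on the collar with more than 30 N (contact force between ring and collar above 30 N).
It fails at once if another thing on the table is moved by more than 3 cm (distance of any of mug_a, mug_b, spoon, book, crank, sugar_bowl, cream_jug from where it was at the start of the episode above 0.03 m).
It also fails if it takes over 64 s, if anything falls off the work surface, if the arm or the gripper's body presses on something with over 40 N, if the wrist force passes 120 N, or if a joint passes its speed limit or range.

## Working session

There is one attempt and no reset: what is moved stays moved. The work goes in short steps, Python scripts to look and compute and a tool call to move; the robot and the scene stay as the last step left them, time stands still between calls to the robot, and variables do not carry over. Pictures are saved under pics/ and viewed, at most 10 in all, crops included, and the job is handed in when it is done.

Besides the shell and the picture viewer there is one more tool, called after "Call:" as name([rows], argument=value, ...), one row to a line, values as JSON. jog_arm: Moves the arm, as the interface text tells. Its arguments: {"type":"object","properties":{"deltas":{"type":"array"},"force":{"type":"number"}},"required":["deltas"]}

```bash
mkdir -p pics; cat > h.py <<'E'
import numpy as np, cv2
from plant import r
def ray(cam,u,v):
    c=r.camera_info(cam);V=np.array(c["view"]);R=V[:3,:3];t=V[:3,3]
    d=R.T@np.array([(u-c["cx"])/c["fx"],-(v-c["cy"])/c["fy"],-1.]);return -R.T@t,d
def atz(cam,u,v,z):
    o,d=ray(cam,u,v);return o+d*(z-o[2])/d[2]
def proj(cam,p):
    c=r.camera_info(cam);V=np.array(c["view"]);q=V[:3,:3]@np.array(p)+V[:3,3]
    return c["cx"]+c["fx"]*q[0]/-q[2],c["cy"]+c["fy"]*q[1]/q[2]
E
python3 - <<'E'
from h import *
for n in("top","side"):
    cv2.imwrite(f"pics/{n}0.png",r.capture(n));print(r.camera_info(n))
print(r.get_state())
E
```

```text
{'fx': 548.5401416501752, 'fy': 548.5401416501752, 'cx': 320.5313493932907, 'cy': 240.7050120555104, 'view': array([[-0.01902159, -0.99979555, -0.0068579 ,  0.01559944],
       [ 0.99336151, -0.0196766 ,  0.11333906, -0.56053471],
       [-0.11345083, -0.00465649,  0.9935327 , -1.1299817 ],
       [ 0.        ,  0.        ,  0.        ,  1.        ]])}
{'fx': 566.6975393303837, 'fy': 566.6975393303837, 'cx': 310.6582184437679, 'cy': 237.61360462176967, 'view': array([[-0.845689  , -0.53357178, -0.01054845,  0.47664778],
       [ 0.37818511, -0.61311946,  0.69358529, -0.27510946],
       [-0.376545  ,  0.58256818,  0.72029728, -1.07454269],
       [ 0.        ,  0.        ,  0.        ,  1.        ]])}
{'time_s': 0.1, 'joints': array([ 9.17953648e+01,  2.05874415e+01,  6.40570616e-01, -1.46531537e-02,
       -7.01360384e+01, -1.65063569e+01]), 'qd': array([ 0.0207866 , -0.09390421,  0.09880713,  0.08654553, -0.01634301,
       -0.0562784 ]), 'joint_torque': array([ 1.37509596e-04, -5.84160447e+01,  2.93751454e+01,  7.01547682e+00,
        1.01305961e-02, -4.82365567e-05]), 'tcp_pos': array([0.17135545, 0.65248542, 0.24473657]), 'eef_rot': array([ 1.79916593e+02, -1.03500370e-02, -1.47159735e+01]), 'contact_force': array([-0.87038353,  0.57642433,  0.20332976]), 'moment': array([3.02845889e-02, 8.26170143e-05, 2.80973424e-02]), 'gripper_force': 0.0, 'gripper_width': 0.08767830321229558}
```

View pics/top0.png

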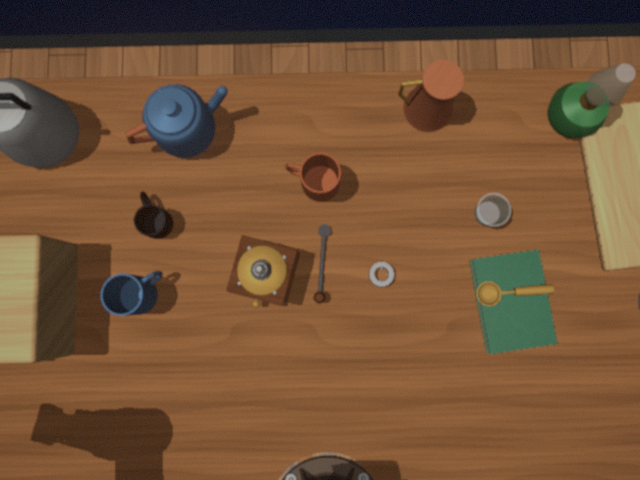

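View pics/side0.png

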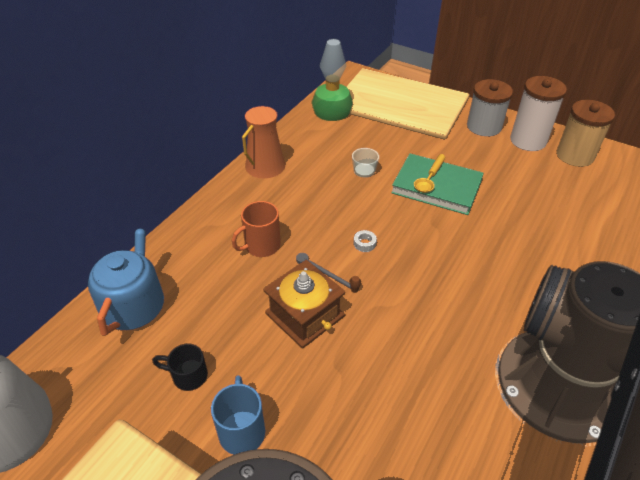

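Top view: ring at about (382,273), mill spindle at about (262,270), with the crank between them at column ~322. Side view: ring at about (365,240), spindle at about (304,283). Next I'll enlarge both.

```bash
python3 - <<'E'
from h import *
def crop(n,u,v,w,h,s): 
    i=cv2.imread(f"pics/{n}0.png");return cv2.resize(i[v:v+h,u:u+w],None,fx=s,fy=s,interpolation=cv2.INTER_CUBIC)
# each tile 400x300
a=crop("top",222,240,80,60,5);b=crop("top",362,258,40,30,10)
c=crop("side",264,257,80,60,5);d=crop("side",345,225,40,30,10)
cv2.imwrite("pics/z1.png",np.vstack([np.hstack([a,b]),np.hstack([c,d])]))
E
```

```text
(no output)
```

View pics/z1.png

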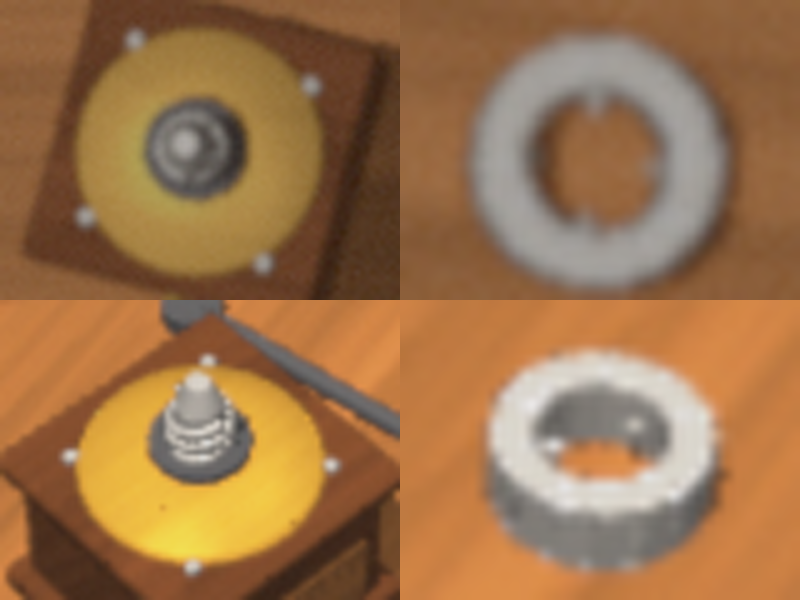

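```bash
cat >> h.py <<'E'
def tri(a,b):
    (o1,d1),(o2,d2)=ray("top",*a),ray("side",*b);d1=d1/np.linalg.norm(d1);d2=d2/np.linalg.norm(d2)
    s=np.linalg.lstsq(np.c_[d1,-d2],o2-o1,rcond=None)[0];p,q=o1+s[0]*d1,o2+s[1]*d2
    return (p+q)/2,np.linalg.norm(p-q)
E
python3 - <<'E'
from h import *
np.set_printoptions(precision=4,suppress=True)
T=lambda x,y,s,u0,v0:(u0+(x+.5)/s-.5,v0+(y+.5)/s-.5)
tA=lambda x,y:T(x,y,5,222,240);tB=lambda x,y:T(x-400,y,10,362,258)
sC=lambda x,y:T(x,y-300,5,264,257);sD=lambda x,y:T(x-400,y-300,10,345,225)
print("ring",tri(tB(600,161),sD(603,436)),atz("top",*tB(600,161),.02),atz("side",*sD(603,436),.02))
print("tip",tri(tA(187,143),sC(199,382)),atz("top",*tA(187,143),.136),atz("side",*sC(199,382),.136))
print("scr",tri(tA(198.75,151.25),sC(200.75,462)))
S=[tri(tA(*a),sC(*b))for a,b in zip([(135,40),(311,86),(263,263),(86,216)],[(208,360),(332,465),(193,567),(70,456)])]
for s in S:print(s)
P=np.array([s[0] for s in S])
for i in range(4):d=P[(i+1)%4]-P[i];print("edge",np.degrees(np.arctan2(d[1],d[0])))
print("collar out. circle",atz("top",*tA(196,148),.104),"dome knob",atz("top",258,303,.04))
c=atz("top",*tB(600,161),.02)
L=[atz("top",*tB(*p),.008) for p in[(595,103),(585,222),(535,160),(655,170)]]
for p,q in((0,1),(2,3)):d=L[p]-L[q];print("lug dir",np.degrees(np.arctan2(d[1],d[0])),np.linalg.norm(d))
c[2]=0
for yaw in(-5,85):
  for cam,u0,v0,ox,oy in(("top",362,258,400,0),("side",345,225,400,300)):
    o=[]
    for k,(h) in enumerate([.006,.01,.006,.01]):
        a=np.radians(yaw+90*k)
        for rr in (.0106,.0155):
            u,v=proj(cam,c+[rr*np.cos(a),rr*np.sin(a),h]);o.append((int((u-u0+.5)*10+ox),int((v-v0+.5)*10+oy)))
    print(yaw,cam,o)
E
```

```text
ring (array([ 0.4904, -0.123 ,  0.0185]), np.float64(0.0027228403713952785)) [ 0.4891 -0.1235  0.02  ] [ 0.491  -0.1212  0.02  ]
tip (array([0.4991, 0.1238, 0.1353]), np.float64(0.0021416073701173055)) [0.4981 0.1232 0.136 ] [0.4998 0.1247 0.136 ]
scr (array([0.4989, 0.1247, 0.0874]), np.float64(0.002081691331740126))
(array([0.5164, 0.1316, 0.1524]), np.float64(0.04377208016219516))
(array([0.5018, 0.0719, 0.0364]), np.float64(0.0556207761549541))
(array([0.4776, 0.1182, 0.0227]), np.float64(0.05389177644058977))
(array([0.4934, 0.1745, 0.1437]), np.float64(0.05277162744151151))
edge -103.70169366436537
edge 117.62763367730736
edge 74.37174881347701
edge -61.83162429197065
collar out. circle [0.4982 0.1234 0.104 ] dome knob [0.4321 0.1371 0.04  ]
lug dir -6.596327463986151 0.02564098674814828
lug dir 84.11945557015686 0.025791122076625664
-5 top [(596, 115), (597, 93), (546, 160), (523, 159), (590, 214), (589, 237), (645, 167), (667, 168)]
-5 side [(574, 455), (556, 446), (587, 489), (576, 502), (650, 494), (667, 503), (637, 437), (649, 424)]
85 top [(544, 161), (521, 160), (592, 213), (591, 236), (643, 168), (665, 169), (598, 114), (599, 91)]
85 side [(586, 501), (575, 513), (651, 482), (668, 492), (636, 448), (648, 436), (575, 443), (557, 434)]
```

The side view shows the higher (y) lugs along world y. That puts the ring at (0.490, -0.1225) with yaw about -5.5°. The mill axis is at (0.499, 0.124), with its sides at about -16.6° (mod 90). Moving to above the ring now, with the tool yaw near 62°.

Call:
jog_arm([
  [[1,4,-3.5,0,0.16],[1,4,-3.5,0,0.16],[1,4,-3.5,0,0.16],[1,4,-3.5,0,0.16],[1,4,-3.5,0,0.16],[1,4,-3.5,0,0.16],[1,4,-3.5,0,0.16],[1,4,-3.5,0,0.16]],
])

```text
time_s: 1.1
tcp_pos: [0.4924, 0.3715, 0.2453]
eef_rot: [-180.0, 0.0, 58.9]
contact_force: [0.1, 0.4, 0.2]
gripper_width: 0.0877
gripper_force: 0.0
```

Call:
jog_arm([
  [[1,0,-5.5,0,0.06],[1,0,-5.5,0,0],[1,0,-5.5,0,0],[1,0,-5.5,0,0],[1,0,-5.5,0,0],[1,0,-5.5,0,0],[1,0,-5.5,-3,0],[1,0,-5.5,-3,0]],
])

```text
time_s: 2.1
tcp_pos: [0.4913, -0.0685, 0.1854]
eef_rot: [179.9, -0.1, 62.1]
contact_force: [1.6, -0.4, 0.6]
gripper_width: 0.0875
gripper_force: 0.0
```

Call:
jog_arm([
  [[1,-0.1,-2.7,-3,0],[1,0,-2.7,-3,0],[1,0,0,-3,0],[1,0,0,-3,0],[1,0,0,-2,0],[1,0,0,-1.2,0],[1,0,0,-1,0],[1,0,0,0,0]],
])

```text
time_s: 3.1
tcp_pos: [0.4902, -0.1209, 0.0234]
eef_rot: [-180.0, 0.0, 62.1]
contact_force: [0.2, -1.0, -0.1]
gripper_width: 0.0873
gripper_force: 0.0
```

```bash
python3 - <<'E'
from h import *
s=r.get_state();print(s["tcp_pos"],s["joints"],s["contact_force"],s["moment"])
a=r.capture("top")[243:303,342:422];b=r.capture("side")[200:260,325:405]
f=lambda i:cv2.resize(i,None,fx=5,fy=5,interpolation=cv2.INTER_CUBIC)
cv2.imwrite("pics/g1.png",np.hstack([f(a),f(b)]))
E
```

```text
[ 0.490238   -0.12088508  0.02336871] [ 8.47277263e+00  1.99011087e+01 -3.55983109e+01 -8.12115020e-04
 -3.45475667e+01  1.43594364e+02] [ 0.23260411 -1.04852657 -0.08631021] [-0.0857456  -0.1184996   0.03903939]
```

View pics/g1.png

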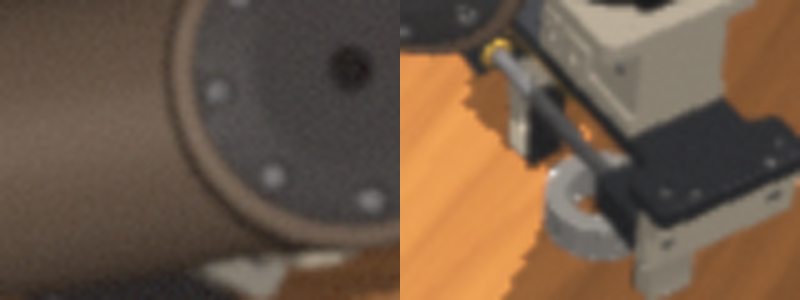

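The fingers straddle the ring: it is at about (590,210) in the right tile, with the pads on either side. Closing gently.

Call:
jog_arm([
  [[0.1,0,-0.1,-0.1,0],[-0.2,0,0,0,0],[-0.2,0,0,0,0],[-0.2,0,0,0,0],[-0.2,0,0,0,0],[-0.2,0,0,0,0],[-0.2,0,0,0,0],[-0.2,0,0,0,0]],
], force=20)

```text
time_s: 4.2
tcp_pos: [0.4906, -0.1219, 0.0228]
eef_rot: [180.0, -0.0, 62.1]
contact_force: [0.5, 0.1, 1.8]
gripper_width: 0.0516
gripper_force: 20.0
```

Call:
jog_arm([
  [[-0.2,0,0,2,0],[-0.2,0,0,4,0],[-0.2,0,0,5,0],[-0.2,0,0,5,0],[-0.2,0,2,2,0],[-0.2,0.2,4,0,0.06],[-0.2,0.2,4,0,0.06],[-0.2,0.2,4,0,0.06]],
])

```text
time_s: 5.2
tcp_pos: [0.4959, 0.0192, 0.2024]
eef_rot: [-180.0, 0.0, 72.5]
contact_force: [0.1, -0.4, -2.3]
gripper_width: 0.0519
gripper_force: 20.0
```

Call:
jog_arm([
  [[-0.2,0.2,4,0,0.06],[-0.2,0,4,0,0],[-0.2,0,2.6,0,0],[-0.2,0,0,0,0],[-0.2,0,0,0,0]],
])

```text
time_s: 5.82
tcp_pos: [0.4979, 0.1237, 0.2022]
eef_rot: [-179.9, 0.0, 75.8]
contact_force: [-0.3, 0.5, -1.2]
gripper_width: 0.0515
gripper_force: 20.0
```

```bash
python3 - <<'E'
from h import *
s=r.get_state();print(s["tcp_pos"],s["eef_rot"],s["joints"],s["contact_force"],s["moment"],s["gripper_width"])
a=r.capture("top");b=r.capture("side");cv2.imwrite("pics/t2.png",a);cv2.imwrite("pics/s2.png",b)
f=lambda i:cv2.resize(i,None,fx=5,fy=5,interpolation=cv2.INTER_CUBIC)
cv2.imwrite("pics/g2.png",np.vstack([f(a[240:300,222:302]),f(b[230:290,264:344])]))
E
```

```text
[0.49794058 0.12370876 0.20220693] [-1.79944922e+02  4.45005541e-02  7.58239586e+01] [ 3.58933753e+01  7.28730330e+00 -2.30625552e+01 -1.58320419e-02
 -5.97196188e+01  1.29938553e+02] [-0.25993846  0.45616133 -1.2472073 ] [-0.10959576 -0.13321785  0.00104555] 0.051528433322688756
```

View pics/g2.png

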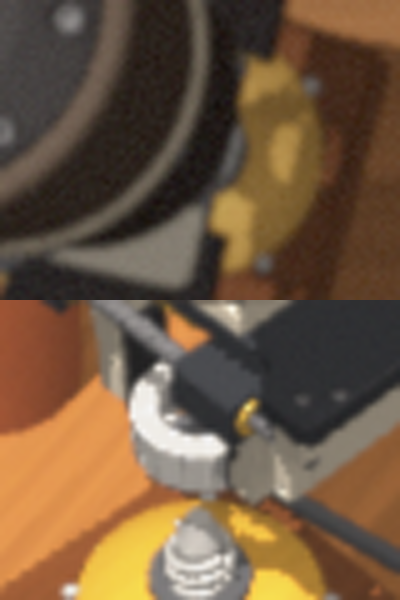

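```bash
python3 - <<'E'
from h import *
def out(cx,cy,z):
    pts=[]
    for zz in(z,z+.02):
        for k in range(96):
            t=k*2*np.pi/96;u,v=proj("side",[cx+.0262*np.cos(t),cy+.0262*np.sin(t),zz]);pts.append(((u-264+.5)*5,(v-230+.5)*5+300))
    p=np.array(pts);return p.min(0).round(1),p.max(0).round(1)
print("held pred",out(.4979,.1237,.1796))
# side-frame position where spindle tip appears at z .136, and ring calibration: initial ring seen vs gripped tcp
print(proj("side",[.4906,-.1219,.02]),proj("top",[.4906,-.1219,.02]))
E
```

```text
held pred (array([130.9, 354.8]), array([272.9, 495.4]))
(np.float64(365.1728318060691), np.float64(238.02741472672514)) (np.float64(380.79219557844857), np.float64(272.964957719279))
```

Call:
jog_arm([
  [[-0.2,0.15,0.07,0,0],[-0.2,0,0,-1.5,0],[-0.2,0,0,-1.5,0],[-0.2,0,0,-1,0],[-0.2,0,0,-0.5,0],[-0.2,0,0,-0.5,0],[-0.2,0,0,-0.5,0],[-0.2,0,0,0,0]],
])

```text
time_s: 6.92
tcp_pos: [0.4998, 0.1248, 0.1475]
eef_rot: [-180.0, 0.0, 75.8]
contact_force: [-0.4, -0.7, -1.1]
gripper_width: 0.0518
gripper_force: 20.0
```

Call:
jog_arm([
  [[-0.2,-0.03,-0.03,-0.3,0],[-0.2,0,0,-0.3,0],[-0.2,0,0,-0.2,0],[-0.2,0,0,-0.1,0],[-0.2,0,0,0,0]],
])

```text
time_s: 7.55
tcp_pos: [0.4996, 0.1245, 0.1387]
eef_rot: [-180.0, 0.0, 75.8]
contact_force: [0.7, -0.6, -1.5]
gripper_width: 0.0518
gripper_force: 20.0
```

Call:
jog_arm([
  [[-0.2,0,0,-0.1,0],[-0.2,0,0,-0.1,0],[-0.2,0,0,0,0]],
])

```text
time_s: 7.92
tcp_pos: [0.4996, 0.1245, 0.1366]
eef_rot: [-180.0, 0.0, 75.8]
contact_force: [-0.2, 0.4, -1.4]
gripper_width: 0.0517
gripper_force: 20.0
```

Call:
jog_arm([
  [[-0.2,0,0,-0.1,0],[-0.2,0,0,0,0]],
])

```text
time_s: 8.18
tcp_pos: [0.4996, 0.1245, 0.1356]
eef_rot: [-180.0, 0.0, 75.8]
contact_force: [-0.2, -0.7, -2.4]
gripper_width: 0.0519
gripper_force: 20.0
```

Call:
jog_arm([
  [[-0.2,0,0,-0.1,0],[-0.2,0,0,0,0]],
])

```text
time_s: 8.43
tcp_pos: [0.4997, 0.1245, 0.1347]
eef_rot: [-180.0, -0.0, 75.8]
contact_force: [0.4, 0.4, -0.8]
gripper_width: 0.0518
gripper_force: 20.0
```

Call:
jog_arm([
  [[-0.2,0,0,-0.1,0],[-0.2,0,0,0,0]],
])

```text
time_s: 8.68
tcp_pos: [0.4998, 0.1245, 0.1342]
eef_rot: [180.0, -0.0, 75.8]
contact_force: [-1.7, -0.5, 4.5]
gripper_width: 0.0518
gripper_force: 20.0
```

Call:
jog_arm([
  [[-0.2,0,0,-0.05,0],[-0.2,0,0,0,0]],
])

```text
time_s: 8.93
tcp_pos: [0.4999, 0.1246, 0.1341]
eef_rot: [180.0, -0.0, 75.8]
contact_force: [-3.8, -0.8, 8.3]
gripper_width: 0.0515
gripper_force: 20.0
```

Contact came at TCP z about 0.134, so the ring's underside is about 111.5 mm up, as expected. Starting to screw clockwise.

Call:
jog_arm([
  [[-0.2,-0.02,0,0.03,-0.1],[-0.2,0,0,-0.025,-0.1],[-0.2,0,0,-0.025,-0.1],[-0.2,0,0,-0.025,-0.1],[-0.2,0,0,-0.025,-0.1],[-0.2,0,0,-0.025,0]],
])

```text
time_s: 9.68
tcp_pos: [0.5001, 0.1248, 0.1328]
eef_rot: [180.0, -0.1, 47.2]
contact_force: [0.0, -0.2, 5.3]
gripper_width: 0.0517
gripper_force: 20.0
```

```bash
cat > st.py <<'E'
from h import *
np.set_printoptions(precision=4,suppress=True)
s=r.get_state();print(s["tcp_pos"],s["eef_rot"],s["contact_force"],s["moment"],s["joints"][5])
E
python3 st.py
```

```text
[0.5001 0.1248 0.1328] [179.9616  -0.0827  47.2159] [ 0.0234 -0.1847  5.3385] [-0.0568  0.0441 -0.0975] 101.32354246277826
```

Call:
jog_arm([
  [[-0.2,0,0,-0.015,-0.1],[-0.2,0,0,-0.025,-0.1],[-0.2,0,0,-0.025,-0.1],[-0.2,0,0,-0.025,-0.1],[-0.2,0,0,-0.025,-0.1],[-0.2,0,0,-0.025,-0.1],[-0.2,0,0,0,0]],
])

```text
time_s: 10.55
tcp_pos: [0.5004, 0.1249, 0.1314]
eef_rot: [-180.0, -0.1, 13.0]
contact_force: [2.4, -0.3, 3.2]
gripper_width: 0.0517
gripper_force: 20.0
```

```bash
python3 st.py; python3 st.py
```

```text
[0.5004 0.1249 0.1314] [-179.9883   -0.1198   12.9631] [ 2.4328 -0.3177  3.2022] [-0.1116 -1.1553 -0.0135] 67.06252037766838
[0.5004 0.1249 0.1314] [-179.9883   -0.1198   12.9631] [ 2.4328 -0.3177  3.2022] [-0.1116 -1.1553 -0.0135] 67.06252037766838
```

Call:
jog_arm([
  [[-0.2,0.04,0,-0.025,-0.1],[-0.2,0,0,-0.025,-0.1],[-0.2,0,0,-0.025,-0.1],[-0.2,0,0,-0.025,-0.1],[-0.2,0,0,-0.025,-0.1],[-0.2,0,0,-0.025,-0.1],[-0.2,0,0,0,0]],
])

```text
time_s: 11.42
tcp_pos: [0.5005, 0.1241, 0.1298]
eef_rot: [180.0, -0.1, -21.4]
contact_force: [3.8, -2.9, 4.7]
gripper_width: 0.0513
gripper_force: 20.0
```

```bash
python3 st.py
```

```text
[0.5005 0.1241 0.1298] [179.9997  -0.0719 -21.4052] [ 3.8228 -2.9006  4.7078] [-1.4332 -1.4034  0.0238] 32.73426697829252
```

Call:
jog_arm([
  [[-0.2,0.03,-0.03,-0.02,-0.08],[-0.2,0,-0.01,-0.02,-0.08],[-0.2,0,0,-0.02,-0.08],[-0.2,0,0,0,0]],
])

```text
time_s: 11.92
tcp_pos: [0.5005, 0.1238, 0.1291]
eef_rot: [180.0, -0.0, -35.1]
contact_force: [2.3, -4.0, 6.1]
gripper_width: 0.0515
gripper_force: 20.0
```

```bash
python3 st.py
```

```text
[0.5005 0.1238 0.1291] [179.9975  -0.0408 -35.1218] [ 2.2672 -4.0445  6.1312] [-1.3655 -0.9957 -0.0103] 19.08260718831403
```

Call:
jog_arm([
  [[-0.2,0.01,-0.03,-0.01,-0.07],[-0.2,0,-0.01,-0.02,-0.07],[-0.2,0,0,-0.02,-0.07],[-0.2,0,0,0,0]],
])

```text
time_s: 12.42
tcp_pos: [0.5004, 0.1235, 0.1286]
eef_rot: [-180.0, -0.0, -47.1]
contact_force: [1.9, -3.3, 5.5]
gripper_width: 0.0517
gripper_force: 20.0
```

```bash
python3 st.py
```

```text
[0.5004 0.1235 0.1286] [-179.9994   -0.0253  -47.1358] [ 1.8502 -3.3388  5.4907] [-1.0326 -0.6337 -0.0543] 7.113465210659413
```

Call:
jog_arm([
  [[-0.2,0,-0.01,-0.015,-0.07],[-0.2,0,-0.01,-0.02,-0.07],[-0.2,0,0,0,0]],
])

```text
time_s: 12.8
tcp_pos: [0.5003, 0.1233, 0.1282]
eef_rot: [-180.0, -0.0, -55.2]
contact_force: [2.1, -1.6, 6.3]
gripper_width: 0.0516
gripper_force: 20.0
```

```bash
python3 st.py
```

```text
[0.5003 0.1233 0.1282] [-179.9999   -0.0121  -55.1665] [ 2.0889 -1.553   6.3259] [-0.8938 -0.3919 -0.0389] -0.8897932733850953
```

Call:
jog_arm([
  [[-0.2,0,-0.01,-0.015,-0.07],[-0.2,0,-0.01,-0.02,-0.07],[-0.2,0,0,0,0]],
])

```text
time_s: 13.18
tcp_pos: [0.5002, 0.1232, 0.1278]
eef_rot: [180.0, -0.0, -63.2]
contact_force: [0.8, -2.8, 6.8]
gripper_width: 0.052
gripper_force: 20.0
```

```bash
python3 st.py
```

```text
[0.5002 0.1232 0.1278] [179.9956  -0.0092 -63.1871] [ 0.7769 -2.8156  6.8469] [-0.7671 -0.3062  0.0207] -8.892675721418863
```

Call:
jog_arm([
  [[-0.2,0,-0.01,-0.015,-0.07],[-0.2,0,-0.01,-0.02,-0.07],[-0.2,0,0,0,0]],
])

```text
time_s: 13.55
tcp_pos: [0.5002, 0.123, 0.1275]
eef_rot: [180.0, -0.0, -71.2]
contact_force: [0.8, -2.4, 6.7]
gripper_width: 0.052
gripper_force: 20.0
```

```bash
python3 st.py
```

```text
[0.5002 0.123  0.1275] [179.9946  -0.004  -71.2103] [ 0.8406 -2.3517  6.6575] [-0.6719 -0.193  -0.0308] -16.893490282125214
```

Call:
jog_arm([
  [[-0.2,0,-0.01,-0.015,-0.07],[-0.2,0,-0.01,-0.02,-0.07],[-0.2,0,0,0,0]],
])

```text
time_s: 13.92
tcp_pos: [0.5001, 0.1229, 0.1271]
eef_rot: [180.0, -0.0, -79.2]
contact_force: [-0.2, -0.7, 6.7]
gripper_width: 0.0518
gripper_force: 20.0
```

```bash
python3 st.py
```

```text
[0.5001 0.1229 0.1271] [179.9917  -0.0001 -79.2304] [-0.2414 -0.7018  6.7355] [-0.5774 -0.1176 -0.0165] -24.894753391341517
```

Call:
jog_arm([
  [[-0.2,0,-0.01,-0.015,-0.07],[-0.2,0,0,-0.015,-0.07],[-0.2,0,0,0,0]],
])

```text
time_s: 14.3
tcp_pos: [0.5, 0.1227, 0.1268]
eef_rot: [180.0, -0.0, -87.3]
contact_force: [0.5, -1.2, 7.3]
gripper_width: 0.0519
gripper_force: 20.0
```

```bash
python3 st.py
```

```text
[0.5    0.1227 0.1268] [179.98    -0.0098 -87.254 ] [ 0.5008 -1.1735  7.3421] [-0.5823 -0.0333 -0.059 ] -32.906613616022675
```

Call:
jog_arm([
  [[-0.2,0,-0.01,-0.015,-0.06],[-0.2,0,0,-0.015,-0.06],[-0.2,0,0,0,0]],
])

```text
time_s: 14.68
tcp_pos: [0.4999, 0.1226, 0.1264]
eef_rot: [180.0, -0.0, -94.1]
contact_force: [-0.8, -0.7, 6.0]
gripper_width: 0.0518
gripper_force: 20.0
```

```bash
python3 st.py
```

```text
[0.4999 0.1226 0.1264] [179.974   -0.0137 -94.1236] [-0.8054 -0.6799  5.9598] [-0.46    0.053  -0.1048] -39.76482815369244
```

Call:
jog_arm([
  [[-0.2,0,0,-0.015,-0.06],[-0.2,0,0,-0.015,-0.06],[-0.2,0,0,0,0]],
])

```text
time_s: 15.05
tcp_pos: [0.4999, 0.1225, 0.1262]
eef_rot: [180.0, -0.0, -101.0]
contact_force: [-1.0, -1.3, 7.1]
gripper_width: 0.0517
gripper_force: 20.0
```

```bash
python3 st.py
```

```text
[0.4999 0.1225 0.1262] [ 179.9716   -0.0212 -100.9973] [-0.9554 -1.2559  7.0644] [-0.4975  0.0637 -0.0424] -46.64008160320264
```

Call:
jog_arm([
  [[-0.2,0,0,-0.013,-0.05],[-0.2,0,0,-0.013,-0.05],[-0.2,0,0,0,0]],
])

```text
time_s: 15.42
tcp_pos: [0.4998, 0.1224, 0.1259]
eef_rot: [180.0, -0.0, -106.7]
contact_force: [-0.3, -1.6, 7.3]
gripper_width: 0.0518
gripper_force: 20.0
```

```bash
python3 st.py
```

```text
[0.4998 0.1224 0.1259] [ 179.9689   -0.0352 -106.7205] [-0.3062 -1.6057  7.3469] [-0.6738  0.189  -0.0819] -52.36179433066477
```

Call:
jog_arm([
  [[-0.2,0,0,-0.013,-0.05],[-0.2,0,0,-0.013,-0.05],[-0.2,0,0,0,0]],
])

```text
time_s: 15.8
tcp_pos: [0.4997, 0.1224, 0.1256]
eef_rot: [180.0, -0.0, -112.5]
contact_force: [-0.7, -1.9, 7.4]
gripper_width: 0.0519
gripper_force: 20.0
```

```bash
python3 st.py
```

```text
[0.4997 0.1224 0.1256] [ 179.9647   -0.041  -112.4514] [-0.7428 -1.8863  7.3856] [-0.6087  0.304   0.034 ] -58.08952728400821
```

Call:
jog_arm([
  [[-0.2,0,0,-0.013,-0.05],[-0.2,0,0,0,0]],
])

```text
time_s: 16.05
tcp_pos: [0.4997, 0.1224, 0.1255]
eef_rot: [180.0, -0.0, -115.3]
contact_force: [-1.5, -2.2, 7.3]
gripper_width: 0.0518
gripper_force: 20.0
```

```bash
python3 st.py
```

```text
[0.4997 0.1224 0.1255] [ 179.9641   -0.0438 -115.3165] [-1.5084 -2.2211  7.2508] [-0.6149  0.3159 -0.0171] -60.956954271935736
```

Call:
jog_arm([
  [[-0.2,0,0,-0.013,-0.05],[-0.2,0,0,0,0]],
])

```text
time_s: 16.3
tcp_pos: [0.4997, 0.1225, 0.1254]
eef_rot: [180.0, -0.0, -118.2]
contact_force: [-2.1, -2.5, 7.6]
gripper_width: 0.0519
gripper_force: 20.0
```

```bash
python3 st.py
```

```text
[0.4997 0.1225 0.1254] [ 179.9658   -0.0428 -118.1808] [-2.102  -2.4832  7.5711] [-0.4968  0.4696  0.0026] -63.820019927983836
```

Call:
jog_arm([
  [[-0.2,-0.02,-0.02,-0.012,-0.05],[-0.2,0,0,0,0]],
])

```text
time_s: 16.55
tcp_pos: [0.4996, 0.1224, 0.1254]
eef_rot: [180.0, -0.0, -121.0]
contact_force: [-2.2, -1.3, 8.2]
gripper_width: 0.0513
gripper_force: 20.0
```

```bash
python3 st.py
```

```text
[0.4996 0.1224 0.1254] [ 179.9778   -0.0163 -121.0438] [-2.158  -1.2628  8.1625] [-0.333   0.4349 -0.0749] -66.67956800716937
```

Call:
jog_arm([
  [[-0.2,0,0,-0.012,-0.05],[-0.2,0,0,0,0]],
])

```text
time_s: 16.8
tcp_pos: [0.4997, 0.1225, 0.1254]
eef_rot: [180.0, -0.0, -123.9]
contact_force: [-1.3, 0.3, 9.6]
gripper_width: 0.0516
gripper_force: 20.0
```

```bash
python3 st.py
```

```text
[0.4997 0.1225 0.1254] [ 179.9803   -0.0134 -123.905 ] [-1.2927  0.2545  9.6145] [-0.2668  0.5994 -0.1032] -69.54542721198644
```

Call:
jog_arm([
  [[-0.2,0,0,-0.012,-0.05],[-0.2,0,0,0,0]],
])

```text
time_s: 17.05
tcp_pos: [0.4996, 0.1224, 0.1254]
eef_rot: [180.0, -0.0, -126.8]
contact_force: [-2.4, -1.7, 10.5]
gripper_width: 0.0519
gripper_force: 20.0
```

```bash
python3 st.py
```

```text
[0.4996 0.1224 0.1254] [ 179.9825   -0.021  -126.7685] [-2.4482 -1.7328 10.4744] [-0.4144  0.7306 -0.0921] -72.41160243011012
```

Descent stopped at z = 0.1254 and the axial force is rising, so the ring has met the collar and the axial play is being taken up. Going on in small turns without pushing down further, watching the moment.

Call:
jog_arm([
  [[-0.2,0,0,0,-0.04],[-0.2,0,0,0,0]],
])

```text
time_s: 17.3
tcp_pos: [0.4996, 0.1224, 0.1254]
eef_rot: [180.0, -0.0, -129.0]
contact_force: [-1.9, -0.7, 11.0]
gripper_width: 0.0517
gripper_force: 20.0
```

```bash
python3 st.py
```

```text
[0.4996 0.1224 0.1254] [ 179.9821   -0.0254 -129.0483] [-1.9446 -0.7438 11.0493] [-0.3933  0.8728 -0.095 ] -74.6904405579109
```

Call:
jog_arm([
  [[-0.2,0,0,0,-0.03],[-0.2,0,0,0,0]],
])

```text
time_s: 17.55
tcp_pos: [0.4996, 0.1224, 0.1254]
eef_rot: [180.0, -0.0, -130.8]
contact_force: [-2.7, -1.3, 11.4]
gripper_width: 0.0518
gripper_force: 20.0
```

```bash
python3 st.py
```

```text
[0.4996 0.1224 0.1254] [ 179.9825   -0.0294 -130.7572] [-2.6531 -1.2574 11.354 ] [-0.3717  0.8392 -0.0866] -76.40049195674574
```

Call:
jog_arm([
  [[-0.2,0,0,0,-0.03],[-0.2,0,0,0,0]],
])

```text
time_s: 17.8
tcp_pos: [0.4995, 0.1224, 0.1254]
eef_rot: [180.0, -0.0, -132.5]
contact_force: [-2.9, -0.8, 11.2]
gripper_width: 0.0522
gripper_force: 20.0
```

```bash
python3 st.py
```

```text
[0.4995 0.1224 0.1254] [ 179.9803   -0.0304 -132.4758] [-2.8847 -0.7712 11.2272] [-0.3826  0.9104  0.0179] -78.11710957644395
```

Call:
jog_arm([
  [[-0.2,0,0,0,-0.03],[-0.2,0,0,0,0]],
])

```text
time_s: 18.05
tcp_pos: [0.4995, 0.1224, 0.1254]
eef_rot: [180.0, -0.0, -134.2]
contact_force: [-2.8, -0.3, 12.0]
gripper_width: 0.0517
gripper_force: 20.0
```

```bash
python3 st.py
```

```text
[0.4995 0.1224 0.1254] [ 179.9807   -0.0324 -134.1961] [-2.7659 -0.286  12.0054] [-0.3333  1.0012 -0.0157] -79.83739954032961
```

Call:
jog_arm([
  [[-0.2,0,0,0.05,0],[-0.2,0,0,0,-0.02],[-0.2,0,0,0,0]],
])

```text
time_s: 18.42
tcp_pos: [0.4994, 0.1224, 0.1254]
eef_rot: [180.0, -0.0, -135.4]
contact_force: [-3.0, -0.4, 6.6]
gripper_width: 0.0517
gripper_force: 20.0
```

```bash
python3 st.py
```

```text
[0.4994 0.1224 0.1254] [ 179.9695   -0.0475 -135.4103] [-2.9548 -0.439   6.5856] [-0.2008  0.5647  0.0023] -81.04581543628336
```

Call:
jog_arm([
  [[-0.2,0,0,0,-0.02],[-0.2,0,0,0,0]],
])

```text
time_s: 18.68
tcp_pos: [0.4994, 0.1224, 0.1254]
eef_rot: [180.0, -0.1, -136.6]
contact_force: [-2.3, -1.4, 7.6]
gripper_width: 0.0519
gripper_force: 20.0
```

```bash
python3 st.py
```

```text
[0.4994 0.1224 0.1254] [ 179.9677   -0.0501 -136.5616] [-2.283  -1.3895  7.6261] [-0.1836  0.6889 -0.05  ] -82.19622710875852
```

Call:
jog_arm([
  [[-0.2,0,0,0,-0.03],[-0.2,0,0,0,0]],
])

```text
time_s: 18.92
tcp_pos: [0.4994, 0.1224, 0.1254]
eef_rot: [180.0, -0.1, -138.3]
contact_force: [-2.7, -1.2, 7.8]
gripper_width: 0.0517
gripper_force: 20.0
```

```bash
python3 st.py
```

```text
[0.4994 0.1224 0.1254] [ 179.9664   -0.0529 -138.2911] [-2.6825 -1.2362  7.765 ] [-0.1314  0.6932 -0.0347] -83.92428666988704
```

Call:
jog_arm([
  [[-0.2,0,0,0,-0.03],[-0.2,0,0,0,0]],
])

```text
time_s: 19.18
tcp_pos: [0.4993, 0.1224, 0.1254]
eef_rot: [180.0, -0.1, -140.0]
contact_force: [-1.3, -0.8, 7.4]
gripper_width: 0.0517
gripper_force: 20.0
```

```bash
python3 st.py
```

```text
[0.4993 0.1224 0.1254] [ 179.9652   -0.0558 -140.0098] [-1.3494 -0.7733  7.4098] [-0.1685  0.772  -0.1082] -85.64109319221014
```

```bash
python3 - <<'E'
from h import *
b=r.capture("side");a=r.capture("top")
f=lambda i:cv2.resize(i,None,fx=8,fy=8,interpolation=cv2.INTER_CUBIC)
cv2.imwrite("pics/g3.png",np.hstack([f(b[250:320,264:314+14]),cv2.resize(a[240:310,230:266],None,fx=8,fy=8)]))
E
```

```text
(no output)
```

View pics/g3.png

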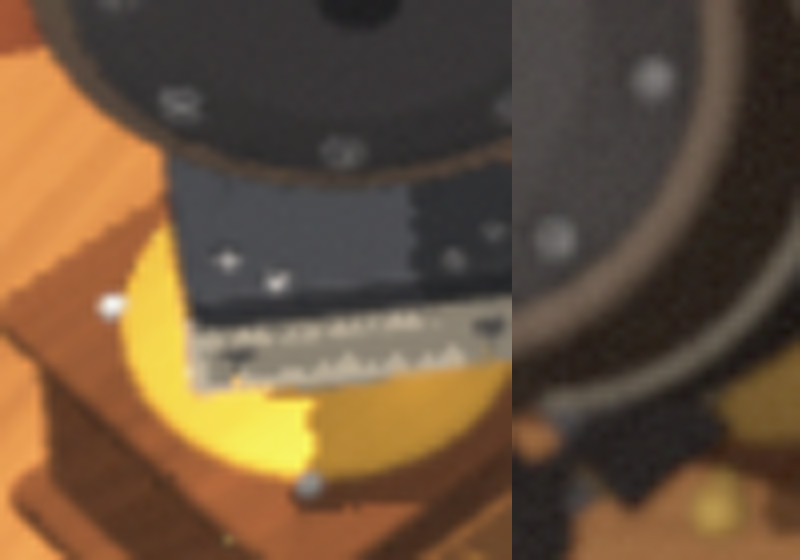

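The arm hides the ring in both views, so the pictures don't help here. I'll average the moment over several readings to get below the noise, then continue in small turns.

```bash
cat > st.py <<'E'
from h import *
np.set_printoptions(precision=4,suppress=True)
S=[]
for i in range(5):
    s=r.get_state();S.append(np.r_[s["contact_force"],s["moment"]]);r.capture("side")
print(s["tcp_pos"],s["eef_rot"],np.mean(S,0),np.std(S,0)[5],s["joints"][5],s["gripper_width"],s["joint_torque"][5])
E
python3 st.py
```

```text
[0.4993 0.1224 0.1254] [ 179.9645   -0.0557 -139.996 ] [-2.1314 -0.7267  7.6719 -0.0902  0.7556 -0.1063] 0.02220067880436136 -85.6229486370594 0.051503950131700026 0.10012336308136582
```

Call:
jog_arm([
  [[-0.2,0,0,0,-0.04],[-0.2,0,0,0,0]],
])

```text
time_s: 19.77
tcp_pos: [0.4993, 0.1224, 0.1254]
eef_rot: [180.0, -0.1, -142.3]
contact_force: [-1.7, -0.2, 8.5]
gripper_width: 0.0518
gripper_force: 20.0
```

```bash
python3 st.py
```

```text
[0.4993 0.1224 0.1254] [ 179.965    -0.0624 -142.2896] [-2.1562 -0.4974  8.0086 -0.1247  0.8331 -0.0809] 0.030003398690660505 -87.91560602380527 0.05169381575104538 0.10516711045056581
```

Call:
jog_arm([
  [[-0.2,0,0,0,-0.04],[-0.2,0,0,0,0]],
])

```text
time_s: 20.27
tcp_pos: [0.4993, 0.1224, 0.1254]
eef_rot: [180.0, -0.1, -144.6]
contact_force: [-2.7, -0.7, 7.6]
gripper_width: 0.0514
gripper_force: 20.0
```

```bash
python3 st.py
```

```text
[0.4993 0.1224 0.1254] [ 179.9664   -0.0666 -144.5863] [-2.8425 -1.0284  8.1172 -0.1292  0.8916 -0.1012] 0.019425385219342266 -90.20988940983919 0.05204333617005938 0.11439524358138442
```

Call:
jog_arm([
  [[-0.2,0,0,0,0.08],[-0.2,0,0,0,0]],
])

```text
time_s: 20.78
tcp_pos: [0.4995, 0.1227, 0.1254]
eef_rot: [180.0, -0.0, -139.9]
contact_force: [-2.1, -0.1, 7.0]
gripper_width: 0.0518
gripper_force: 20.0
```

```bash
python3 st.py
```

```text
[0.4995 0.1227 0.1254] [ 179.963    -0.0231 -139.9668] [-1.916   0.6386  7.0393  0.2764  0.6148  0.1075] 0.026968599643899173 -85.60619991083752 0.05159231694474368 -0.10911953402683139
```

Call:
jog_arm([
  [[-0.2,0,0,0,-0.08],[-0.2,0,0,0,0]],
])

```text
time_s: 21.28
tcp_pos: [0.4994, 0.1225, 0.1254]
eef_rot: [180.0, -0.1, -144.6]
contact_force: [-2.0, -0.5, 8.5]
gripper_width: 0.0517
gripper_force: 20.0
```

```bash
python3 st.py
```

```text
[0.4994 0.1225 0.1254] [ 179.9635   -0.0451 -144.5844] [-2.3278  0.1194  7.4338  0.0332  0.7659 -0.1225] 0.022238283263577272 -90.212370427197 0.0516991005731007 0.12503670528531075
```

Call:
jog_arm([
  [[-0.2,-0.02,0,0.03,-0.05],[-0.2,0,0,0,0]],
])

```text
time_s: 21.78
tcp_pos: [0.4991, 0.1224, 0.1254]
eef_rot: [180.0, -0.1, -147.5]
contact_force: [-2.1, 0.1, 5.9]
gripper_width: 0.0517
gripper_force: 20.0
```

```bash
python3 st.py
```

```text
[0.4991 0.1224 0.1254] [ 179.9645   -0.0716 -147.4517] [-2.2221  0.0581  5.6157  0.1264  0.7583 -0.0822] 0.04649426319580462 -93.08729828113735 0.05167419972940728 0.09479644009843469
```

Call:
jog_arm([
  [[-0.2,0,0,0,-0.05],[-0.2,0,0,0,0]],
])

```text
time_s: 22.28
tcp_pos: [0.499, 0.1224, 0.1254]
eef_rot: [180.0, -0.1, -150.4]
contact_force: [-2.9, 0.1, 5.1]
gripper_width: 0.0512
gripper_force: 20.0
```

```bash
python3 st.py
```

```text
[0.499  0.1224 0.1254] [ 179.9674   -0.0801 -150.3193] [-3.2635 -0.1435  5.7608  0.0553  0.8419 -0.1009] 0.021876730566654016 -95.9518008415712 0.052115686484126414 0.10892526945099235
```

Diagnostic: turn counter-clockwise slowly and see where the thread starts lifting the ring.

Call:
jog_arm([
  [[-0.2,0.02,0,0,0.1],[-0.2,0,0,0,0]],
])

```text
time_s: 22.78
tcp_pos: [0.4995, 0.1226, 0.1254]
eef_rot: [180.0, -0.0, -144.7]
contact_force: [-2.8, 2.3, 5.0]
gripper_width: 0.052
gripper_force: 20.0
```

```bash
python3 st.py
```

```text
[0.4995 0.1226 0.1254] [ 179.9687   -0.0434 -144.8105] [-3.6849  2.1655  4.982   0.8499  1.2265  0.0873] 0.03244570146989898 -90.44041759592345 0.05171957480047552 -0.09639007737860084
```

Call:
jog_arm([
  [[-0.2,0,0,0,0.1],[-0.2,0,0,0,0]],
])

```text
time_s: 23.28
tcp_pos: [0.4997, 0.1225, 0.1254]
eef_rot: [180.0, -0.0, -139.1]
contact_force: [-4.0, 1.6, 4.2]
gripper_width: 0.0515
gripper_force: 20.0
```

```bash
python3 st.py
```

```text
[0.4997 0.1225 0.1254] [ 179.9765   -0.0306 -139.1917] [-4.2486  2.541   4.3103  1.1065  1.4888  0.1015] 0.0216085612110187 -84.82106101263867 0.05157655690654279 -0.0874777534045279
```

Call:
jog_arm([
  [[-0.2,0,0,0,0.1],[-0.2,0,0,0,0]],
])

```text
time_s: 23.78
tcp_pos: [0.4997, 0.1224, 0.1254]
eef_rot: [180.0, -0.0, -133.4]
contact_force: [-4.7, 2.2, 3.6]
gripper_width: 0.052
gripper_force: 20.0
```

```bash
python3 st.py
```

```text
[0.4997 0.1224 0.1254] [ 179.978    -0.0289 -133.461 ] [-4.8564  2.7386  3.4739  1.0316  1.5018  0.0616] 0.024728659184572656 -79.09086448163944 0.05179270035547433 -0.07669431623071432
```

Call:
jog_arm([
  [[-0.2,0,0,0,-0.1],[-0.2,-0.02,0,0,-0.1],[-0.2,0,0,0,-0.1],[-0.2,0,0,0,-0.04],[-0.2,0,0,0,0]],
])

```text
time_s: 24.65
tcp_pos: [0.4989, 0.1219, 0.1254]
eef_rot: [-180.0, -0.1, -153.0]
contact_force: [-6.9, 1.3, 5.7]
gripper_width: 0.0517
gripper_force: 20.0
```

```bash
python3 st.py
```

```text
[0.4989 0.1219 0.1254] [ 179.9991   -0.1135 -152.9686] [-6.8025  1.1532  6.5171  0.4953  2.2936 -0.1259] 0.03175227647027151 -98.59845168027587 0.05197117614759397 0.1102210977114737
```

Call:
jog_arm([
  [[-0.2,0,0,0,-0.04],[-0.2,0,0,0,0]],
])

```text
time_s: 25.15
tcp_pos: [0.4989, 0.1219, 0.1254]
eef_rot: [-180.0, -0.1, -155.3]
contact_force: [-5.8, 1.4, 6.9]
gripper_width: 0.052
gripper_force: 20.0
```

```bash
python3 st.py
```

```text
[0.4989 0.1219 0.1254] [-179.9965   -0.1207 -155.2507] [-6.8352  1.0955  6.9056  0.5895  2.3896 -0.015 ] 0.03904732076380334 -100.88419511868761 0.05188604629500323 0.03300443873740733
```

Call:
jog_arm([
  [[-0.2,0,0,0,-0.04],[-0.2,0,0,0,0]],
])

```text
time_s: 25.65
tcp_pos: [0.4987, 0.1219, 0.1254]
eef_rot: [-180.0, -0.1, -157.6]
contact_force: [-7.3, 1.7, 8.1]
gripper_width: 0.0515
gripper_force: 20.0
```

```bash
python3 st.py
```

```text
[0.4988 0.1219 0.1254] [-179.9934   -0.1276 -157.537 ] [-7.6496  1.2408  7.3386  0.6189  2.556   0.0348] 0.02209135209245987 -103.17024354732762 0.051779846079402045 -0.030651449924334884
```

Lateral load is building up: the tool has crept off the spindle's axis along the pads. The ring stays where it is left, so I'll let go, retreat upward, look, and regrip centred.

Call:
jog_arm([
  [[0.6,0,0,0,0],[0.7,0,0,0,0],[0.8,0,0,0,0],[0.8,0,0,2,0],[0.8,0,0,4,0.18],[0.8,0,0,5,0.18],[0.8,-4,-4,2,0.18],[0.8,-4,-4,0,0.18]],
])

```text
time_s: 26.9
tcp_pos: [0.4199, 0.0421, 0.2571]
eef_rot: [-179.9, 0.1, -115.8]
contact_force: [0.1, -1.4, -0.4]
gripper_width: 0.0786
gripper_force: 0.0
```

Call:
jog_arm([
  [[0.8,-1,-6,2,0.18],[0.8,0,-6,0,0.18],[0.8,0,-3,0,0.18],[0.8,0,0,0,0.18]],
])

```text
time_s: 27.4
tcp_pos: [0.4118, -0.0918, 0.2732]
eef_rot: [-180.0, -0.0, -77.5]
contact_force: [-0.3, 0.0, -0.0]
gripper_width: 0.0792
gripper_force: 0.0
```

```bash
python3 - <<'E'
from h import *
s=r.get_state();print(s["tcp_pos"],s["eef_rot"],s["contact_force"],s["moment"],s["joint_torque"][5],s["joints"][5])
a=r.capture("top");b=r.capture("side");cv2.imwrite("pics/t4.png",a);cv2.imwrite("pics/s4.png",b)
f=lambda i:cv2.resize(i,None,fx=10,fy=10,interpolation=cv2.INTER_CUBIC)
cv2.imwrite("pics/g4.png",np.hstack([f(a[245:295,240:280]),f(b[257:307,284:324])]))
E
```

```text
[ 0.41183239 -0.0918036   0.27322613] [-1.79991142e+02 -1.45892338e-02 -7.75280788e+01] [-0.30525848  0.00541175 -0.04407371] [0.15685108 0.01063766 0.01629002] -1.8701567128300667 -2.0184089681750494
```

View pics/g4.png

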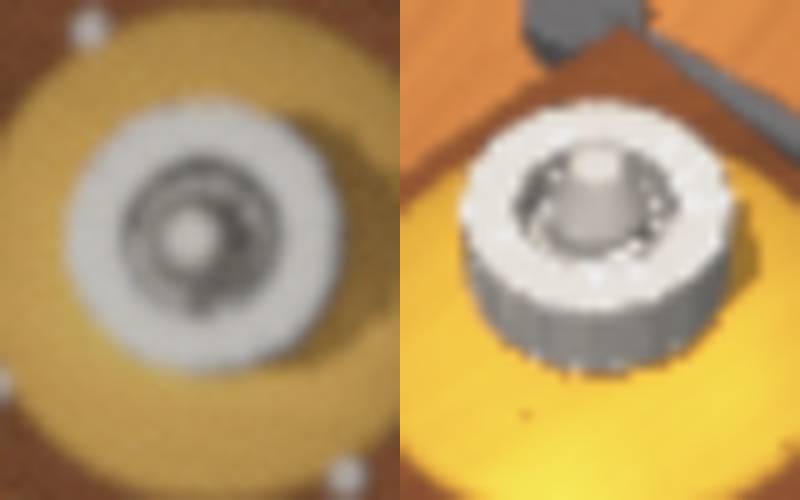

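The ring sits level on the spindle, its top face centred at (204,237) in the left tile and (598,206) in the right. Triangulating it.

```bash
python3 - <<'E'
from h import *
np.set_printoptions(precision=4,suppress=True)
t=(240+204.5/10-.5,245+237.5/10-.5);s=(284+198.5/10-.5,257+206.5/10-.5)
print(tri(t,s),atz("top",*t,.123),atz("side",*s,.123),atz("side",*s,.127))
# spindle tip now
t=(240+192.5/10-.5,245+234.5/10-.5);s=(284+198/10-.5,257+157/10-.5)
print("tip",atz("top",*t,.136),atz("side",*s,.136))
E
```

```text
(array([0.4998, 0.1235, 0.1221]), np.float64(0.002038287231884412)) [0.4988 0.1229 0.123 ] [0.5004 0.1245 0.123 ] [0.4985 0.1272 0.127 ]
tip [0.4986 0.1237 0.136 ] [0.5011 0.1231 0.136 ]
```

Call:
jog_arm([
  [[0.8,2,5,0,0.09],[0.8,2,5,0,0.085],[0.8,2.4,5.8,-2,0],[0.8,2.4,5.8,-4,0],[0.8,0,0,-4,0],[0.8,0,0,-3,0],[0.8,0,0,-1.5,0],[0.8,0,0,0,0]],
])

```text
time_s: 28.5
tcp_pos: [0.4947, 0.1137, 0.1352]
eef_rot: [179.9, -0.0, -67.7]
contact_force: [0.3, -0.6, 0.7]
gripper_width: 0.0789
gripper_force: 0.0
```

```bash
python3 - <<'E'
from h import *
s=r.get_state();print(s["tcp_pos"],s["eef_rot"],s["contact_force"],s["moment"],s["joint_torque"][5],s["joints"][5])
E
```

```text
[0.49474812 0.1136866  0.13515188] [ 1.79910976e+02 -2.82799840e-02 -6.77353649e+01] [ 0.34297433 -0.6359619   0.70996931] [ 0.05205728 -0.07439008  0.0009543 ] -0.04944121465086937 -12.887864826823483
```

Call:
jog_arm([
  [[0.8,0.5,1,0,0],[0.8,0.04,0.05,-0.5,0],[0.8,0,0,-0.4,0],[0.8,0,0,0,0]],
])

```text
time_s: 29.0
tcp_pos: [0.5001, 0.124, 0.1264]
eef_rot: [180.0, -0.0, -67.7]
contact_force: [-0.2, -0.1, -0.2]
gripper_width: 0.0792
gripper_force: 0.0
```

Call:
jog_arm([
  [[0,0,0,0,0],[-0.2,0,0,0,0],[-0.2,0,0,0,0],[-0.2,0,0,0,0],[-0.2,0,0,0,0]],
], force=25)

```text
time_s: 29.62
tcp_pos: [0.4997, 0.1238, 0.1266]
eef_rot: [179.9, -0.0, -67.7]
contact_force: [-5.1, -1.1, 4.4]
gripper_width: 0.0517
gripper_force: 25.0
```

```bash
python3 st.py
```

```text
[0.4997 0.1238 0.1266] [179.9134  -0.0077 -67.6558] [-5.3787 -0.6284  4.913  -0.3328  2.0742 -0.0871] 0.026288675725681245 -13.42957599858149 0.05173047788311454 0.08763122605159879
```

Call:
jog_arm([
  [[-0.2,-0.05,0,0.02,0],[-0.2,0,0,0,-0.05],[-0.2,0,0,0,0]],
])

```text
time_s: 30.25
tcp_pos: [0.4995, 0.1239, 0.1266]
eef_rot: [179.9, -0.0, -70.5]
contact_force: [-3.4, -1.9, 1.6]
gripper_width: 0.0519
gripper_force: 25.0
```

```bash
python3 st.py
```

```text
[0.4995 0.1239 0.1266] [179.941   -0.0088 -70.488 ] [-4.1999 -2.1869  1.4065 -0.7019  1.6483 -0.0775] 0.03490810500056565 -16.29127715356349 0.051278163491963395 0.07478578481823206
```

Call:
jog_arm([
  [[-0.2,0,0,0,-0.04],[-0.2,0,0,0,0]],
])

```text
time_s: 30.75
tcp_pos: [0.4995, 0.124, 0.1266]
eef_rot: [179.9, -0.0, -72.8]
contact_force: [-5.3, -1.5, 1.6]
gripper_width: 0.0515
gripper_force: 25.0
```

```bash
python3 st.py
```

```text
[0.4995 0.124  0.1266] [179.9416  -0.0089 -72.7694] [-4.7738 -1.7749  1.3219 -0.6494  1.9109  0.1545] 0.03216270459655954 -18.58208698419619 0.05150940870820656 -0.14411604031920433
```

The moment has come up firm: it rose by 0.23 N·m over the last step to +0.15, after about 0.02 running free. Now backing off.

Call:
jog_arm([
  [[-0.2,0,0,0,0.1],[-0.2,0,0,0,0.1],[-0.2,0,0,0,0.1],[-0.2,0,0,0,0.1],[-0.2,0,0,0,0.1],[-0.2,0,0,0,0.1],[-0.2,0,0,0,0]],
])

```text
time_s: 31.88
tcp_pos: [0.4998, 0.1247, 0.1267]
eef_rot: [-180.0, 0.0, -38.3]
contact_force: [-5.4, 1.0, 1.1]
gripper_width: 0.0517
gripper_force: 25.0
```

```bash
python3 st.py
```

```text
[0.4998 0.1247 0.1267] [-179.9703    0.0315  -38.404 ] [-5.2308  0.9775  1.0393  0.339   1.9535  0.0084] 0.018394613889402823 15.785142076081314 0.051616163931391096 -0.00265954207861796
```

Call:
jog_arm([
  [[-0.2,-0.02,0,0,0.1],[-0.2,0,0,0.02,0.1],[-0.2,0,0,0.025,0.1],[-0.2,0,0,0.025,0.1],[-0.2,0,0,0.025,0.1],[-0.2,0,0,0,0]],
])

```text
time_s: 32.88
tcp_pos: [0.4993, 0.1244, 0.1277]
eef_rot: [-180.0, 0.0, -9.7]
contact_force: [-5.7, 0.5, 1.9]
gripper_width: 0.0513
gripper_force: 25.0
```

```bash
python3 st.py
```

```text
[0.4993 0.1244 0.1277] [-179.9955    0.0329   -9.7538] [-5.9229 -0.3526  2.8226 -0.1796  2.2663 -0.0069] 0.017892753697760385 44.419264869732764 0.05190394268445215 -0.014085211150813848
```

Call:
jog_arm([
  [[-0.2,0,0,0.025,0.1],[-0.2,0,0,0.025,0.1],[-0.2,0,0,0.025,0.1],[-0.2,0,0,0.025,0.1],[-0.2,0,0,0.02,0.07],[-0.2,0,0,0,0]],
])

```text
time_s: 33.88
tcp_pos: [0.4991, 0.1238, 0.1288]
eef_rot: [180.0, 0.1, 17.2]
contact_force: [-5.9, -2.3, 3.9]
gripper_width: 0.0515
gripper_force: 25.0
```

```bash
python3 st.py
```

```text
[0.4991 0.1238 0.1289] [179.9829   0.0711  17.1677] [-6.124  -2.8208  3.4616 -1.0566  2.1773 -0.0263] 0.035462186004535955 71.34600884734434 0.052092687452626976 0.02081453916616738
```

A 90° back-off raised the ring 2.2 mm, because the play was larger than stated. I'll add a small turn to sit well inside the window, then let go.

Call:
jog_arm([
  [[-0.2,0,-0.02,0.03,0.1],[-0.2,0,0,0.03,0.1],[-0.2,0,0,0.01,0],[-0.2,0,0,0,0]],
])

```text
time_s: 34.62
tcp_pos: [0.4994, 0.1235, 0.1295]
eef_rot: [180.0, 0.1, 28.6]
contact_force: [-3.4, -3.5, 0.7]
gripper_width: 0.0516
gripper_force: 25.0
```

```bash
python3 st.py
```

```text
[0.4994 0.1235 0.1295] [179.9802   0.057   28.6308] [-3.7301 -3.7269  1.0135 -1.4415  1.3904 -0.0241] 0.02136557369223718 82.82630356264717 0.05150138947615761 -0.0011291019472992048
```

Call:
jog_arm([
  [[0,0,0,0,0],[0.3,0,0,0,0],[0.8,0,0,0,0],[0.8,0,0,0,0],[0.8,0,0,2,0],[0.8,0,0,4,0],[0.8,0,0,5,0],[0.8,-3,-4,2,0]],
])

```text
time_s: 35.88
tcp_pos: [0.4721, 0.0856, 0.2625]
eef_rot: [180.0, -0.3, 28.7]
contact_force: [-0.2, -1.4, -0.1]
gripper_width: 0.0789
gripper_force: 0.0
```

Call:
jog_arm([
  [[0.8,-4,-5,0,0],[0.8,-2,-6,0,0],[0.8,0,-5,0,0],[0.8,0,0,0,0],[0.8,0,0,0,0]],
])

```text
time_s: 36.5
tcp_pos: [0.4111, -0.0741, 0.2599]
eef_rot: [180.0, -0.0, 28.5]
contact_force: [-0.5, 0.4, -0.5]
gripper_width: 0.0791
gripper_force: 0.0
```

```bash
python3 - <<'E'
from h import *
s=r.get_state();print(s["tcp_pos"],s["contact_force"],s["gripper_width"])
a=r.capture("top");b=r.capture("side")
f=lambda i:cv2.resize(i,None,fx=10,fy=10,interpolation=cv2.INTER_CUBIC)
cv2.imwrite("pics/g5.png",np.hstack([f(a[245:295,240:280]),f(b[257:307,284:324])]))
E
```

```text
[ 0.411128   -0.07408503  0.25985454] [-0.49566032  0.41772081 -0.47945235] 0.07905109532136731
```

View pics/g5.png

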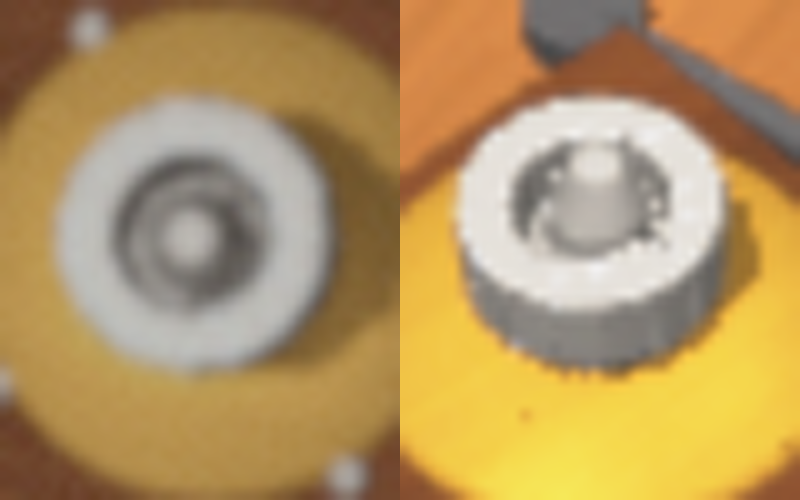

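```bash
python3 - <<'E'
from h import *
np.set_printoptions(precision=4,suppress=True)
for tx,ty,sx,sy in((204,237,198,206),(194,233,191,202)):
    t=(240+(tx+.5)/10-.5,245+(ty+.5)/10-.5);s=(284+(sx+.5)/10-.5,257+(sy+.5)/10-.5)
    print(tri(t,s))
E
```

```text
(array([0.4998, 0.1235, 0.1221]), np.float64(0.002038287231884412))
(array([0.5004, 0.1251, 0.1246]), np.float64(0.0019105395371655912))
```

The camera shows a rise of about 2.5 mm, which agrees with the 2.9 mm measured at the tool. The ring is centred and released, and the arm is clear. Handing in.

```bash
python3 -c "
from plant import r
print(r.close_job())"
```

```text
the job is handed in; nothing more can be done
None
```

The ring was screwed down firm against the collar, backed off about 101° (a quarter turn plus a little, as the play was larger than stated) to sit about 2.5–2.9 mm above it, and released. The job is handed in, but no verdict came back.

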